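# Set the length stop one notch over and butt the window profile against it

### The job

On the length-stop jig, press the yellow latch tab of the sliding stop and slide the stop one notch along, to the notch marked by the red clip, and let it latch there. Then bring the aluminium profile up so that it lies flat on the bed, flush along the fence, with its end butted against the steel stop plate. Leave the drill, the spray bottle and the grey tub where they are, and let go of everything.

Things in the scene. Friction and masses are not known exactly. Their poses are not given: they have to be found in the camera images.
- jig: Fixed length-stop jig. Origin at bench height, under the front face of the fence, level with the middle notch. x points from the plywood bed through the fence (away from the robot, up to 0.12 rad askew), y along the fence, to the left. Its frame, mm: bed x -125 to 85, y -420 to 220, top z 20; fence face x 0, same y span, 8 thick, top z 66.
- rail_mid (a point): Middle notch of the slotted aluminium rail behind the fence, at the rail's top (z 66 mm), 36 mm behind the fence face. Axes as the jig's. The rail is 360 mm long, with five 12 mm wide notches every 60 mm along y, at -120, -60, 0, 60 and 120 mm from here. The stop starts latched in the middle notch.
- stop (a joint): Position of the sliding stop along the jig's y axis, m: 0 in the middle notch, + towards jig +y, notches every 0.060. Range -0.1225 to 0.1225. Sliding friction about 2 N, plus about 1 N when the latch pin rubs under the rail. The latch leaves 1.5 mm of play either way in a notch.
- tab (a joint): How far the yellow tab is pressed down, m: 0 up (pin in a notch), 0.009 fully down. Spring 4 N at first, 8.5 N fully down. Pin clear of the notch beyond 0.005; below that the stop is locked. Let go between notches, the tab stays about 0.005 down with the pin sprung under the rail, the stop still slides, and the tab pops up by itself at a notch.
- tab_top (a point): Centre of the top of the yellow tab on the stop: 90 mm above the bench when up, 27 mm behind the fence face, in line (y) with the stop's notch. Tab 50 mm (x) by 56 mm (y), in a pocket 60 mm long in y, open on both x sides, between two black cheeks, 12 mm thick, 54 mm wide, top at 105 mm. Fingers in the pocket push the stop by a cheek.
- stop_face (a point): Point on the face of the steel stop plate, which the profile must butt against; the face looks to jig -y. The plate rides with the stop, its face 42 mm to jig -y of the tab's centre, and reaches from the fence 57 mm out over the bed, from z 24 to 100 mm. The point is 29 mm in front of the fence, 40 mm above the bench.
- clip_red: Red marker clip, fixed, 14 x 24 mm and 58 mm tall, standing on the bed behind the rail (66 mm behind the fence face), in line with the notch to use: the next one on either side of the middle notch. Origin at the centre of its foot, axes parallel to the jig's.
- clip_white: White marker clip, same size, fixed, at the next notch on the other side; not the one to use. Origin at the centre of its foot.
- profile_center (a point): Centre of the loose aluminium box profile: 50 mm wide (x), 180 mm long (y), 40 mm tall (z), hollow, 3 mm walls, about 0.3 kg. It starts on the bed, on the jig -y side of the stop, off the fence and up to 0.2 rad askew. When flush, its centre is 25 mm in front of the fence face, 40 mm above the bench and 90 mm from the stop plate's face.
- drill_mid (a point): Red and black cordless drill standing on its battery, bystander, 75 x 190 mm and 172 mm tall, to the right of the jig; the point is 85 mm up.
- sprayer_mid (a point): Pink spray bottle, bystander, 76 mm diameter, 167 mm tall, beyond the jig; the point is 85 mm up.
- tub_mid (a point): Grey open tub of offcuts, bystander, 120 x 160 mm, 75 mm tall, to the left of the jig; the point is at its centre, 37 mm up.
Mind the look-alikes: they are no part of the job. What is meant by the part that bears profile_center is not orange or turquoise, and is the larger of those in its own colour.

How it is judged:
By the outcome, as a careful person would: the job done as asked, in the order asked, and still so for the second after the job is handed in, with the robot touching nothing.
It also fails if it takes over 62 s, if anything falls off the work surface, if the arm or the gripper's body presses on something with over 40 N, if the wrist force passes 120 N, or if a joint passes its speed limit or range.

### The arm

A 7-joint arm with a two-finger parallel gripper is mounted at the origin on the work surface. World frame = base frame: x ahead of the robot, y to its left, z up, the work surface at z = 0. Lengths are in mm, angles in rad, forces in N, time in s.
With the tool pointing down it reaches from about 350 to 900 mm from the base axis. Payload 8.1 kg.
Tool frame: the origin (TCP) lies at the very end of the fingers, on their centre line; the grasp point (between the pads) lies behind it (arm.grasp_offset is the z of the grasp point in the tool frame, in mm); z points along the fingers, y is the line along which they close (so a half turn about z gives the same grasp; the last joint's range is limited). The gripper opens to 85 mm and grips with 20 to 120 N. Pads are 22 mm wide; open, the fingers measure 114 mm over their backs; the gripper's body (76 mm by 85 mm) begins 54 mm behind the grasp point. The pads swing forward as they close: fully open they stand 13 mm farther back than shut.
Start: joints at [-1.438, 0.434, 0.025, 1.573, -0.012, 1.134, -0.075], TCP at [146.04, 607.712, 231.323] pointing down, gripper open.
Joint ranges: [-2.62, 2.62], [-0.44, 2.09], [-1.27, 1.32], [0.08, 2.57], [-1.32, 4.46], [0.12, 2], [-2.74, 2.74]. Speed limits (rad/s): [2.22, 2.22, 3.01, 3.01, 3.14, 3.14, 3.14].

### API

Orientations are given as a unit quaternion [w, x, y, z].
In Python, from bench import state, cams, arm gives the robot as it stands.
- The arm moves only by the tool jog_arm, never from a script. Its argument "targets" is a list of rows, each a list of 3 entries, a list of its own where there are three numbers: the opening, from -1 (shut) to 1 (fully open), then the shift along the tool's x, y, z in cm, then the turn, a rotation vector about the tool's x, y, z in rad. In form: [[hand, [tx, ty, tz], [ax, ay, az]], ...]. A call has exactly 8 rows; each row shifts and turns the commanded pose from where the row before left it, along the tool's axes as they then stand; what a row does not reach is not made up. A row lasts 1/8 s, in which the tool goes at most 62.5 mm and 10.7 degrees, less where a joint would pass 70% of its speed; a pose out of reach is approached as far as the arm can. A call is refused whole if a number of a shift passes 6.25 or a number of a turn 0.188, either way. A call with a gripper value outside its range is refused whole. The fingers move at their own pace and stop on an object; "grip_force" is the grip in N (left out, the last holds). Time passes only in rows, so rows that do not move let the fingers close, or fill a call up. It gives the time, the measured TCP pose, the force, the opening and the grip force at its end, in the units of the state.
- state(): the state, without advancing time (a new reading comes with each control period).
- cams.snapshot(name): name is "scene" or "top"; returns the picture (420x560x3 uint8, red, green, blue); there is no depth.
- cams.camera_params(name): a dict with "fx", "fy", "cx", "cy" (pixels), "dist_coeffs" ([k1, k2, p1, p2, k3] as OpenCV has them; the pictures are not rectified), "T" (4x4, takes a point from camera to world coordinates). Camera axes: x right, y down, z forward; pixel columns grow to the right and rows downward; lengths in mm; the calibration is good to about 2 mm. A picture is of the moment at which its call begins. camera_params takes no time and is no camera call.
- arm.close_job(): hands the job in; it is judged then, once.
The state is a dict: "clock": time; "joint_positions": joint angles; "qd": joint speeds; "effort": joint torques, N m; "tcp_pos": TCP position; "ee_rot": TCP orientation; "wrist_force": force on the tool from outside, world axes, zero at the start; "torque": the same for the moment, N m; "gripper_width": finger opening in mm; "gripper_force": force on a finger pad.
Only numpy, scipy, OpenCV 4.12 (cv2) and the standard library are available. Lean on these libraries where they do the work, as an engineer would, in place of code of your own. Each camera call takes 0.05 s, during which the arm holds its last target. There are 200 camera calls.

## Working session

There is one attempt and no reset: what is moved stays moved. The work goes in short steps, Python scripts to look and compute and a tool call to move; the robot and the scene stay as the last step left them, time stands still between calls to the robot, and variables do not carry over. Pictures are saved under pics/ and viewed, at most 10 in all, crops included, and the job is handed in when it is done.

Besides the shell and the picture viewer there is one more tool, called as name([rows], argument=value, ...), one row to a line, values as JSON. jog_arm: Moves the arm, as the interface text tells. Its arguments: {"type":"object","properties":{"targets":{"type":"array","items":{"type":"array"}},"grip_force":{"type":"number"}},"required":["targets"]}

```bash
mkdir -p pics
cat > h.py <<'E'
import numpy as np, cv2
from bench import state, cams, arm
def P(n):
    p=cams.camera_params(n); K=np.array([[p['fx'],0,p['cx']],[0,p['fy'],p['cy']],[0,0,1.]])
    return K,np.array(p['dist_coeffs'],float),np.array(p['T'],float)
def ray(n,uv):
    K,d,T=P(n); q=cv2.undistortPoints(np.array(uv,float).reshape(-1,1,2),K,d).reshape(-1,2)
    return T[:3,3],np.c_[q,np.ones(len(q))]@T[:3,:3].T
def plane(n,uv,z):
    o,r=ray(n,uv); return o+r*((z-o[2])/r[:,2])[:,None]
def proj(n,X):
    K,d,T=P(n); M=np.linalg.inv(T); return cv2.projectPoints(np.array(X,float).reshape(-1,1,3),cv2.Rodrigues(M[:3,:3])[0],M[:3,3],K,d)[0].reshape(-1,2)
def save(n,f):
    im=cams.snapshot(n); cv2.imwrite('pics/'+f,im[:,:,::-1]); return im
E
python3 - <<'E'
from h import *
for n in('scene','top'):
    save(n,n+'0.png'); print(n,P(n)[2].round(2).tolist(),P(n)[0].round(0).tolist())
s=state();print(s); print(arm.grasp_offset)
E
```

```text
scene [[0.73, 0.56, -0.4, 1029.95], [0.69, -0.58, 0.44, -492.05], [0.01, -0.6, -0.8, 958.68], [0.0, 0.0, 0.0, 1.0]] [[383.0, 0.0, 274.0], [0.0, 383.0, 210.0], [0.0, 0.0, 1.0]]
top [[-0.0, -1.0, 0.06, 458.52], [-1.0, 0.0, 0.01, -21.91], [-0.01, -0.06, -1.0, 1749.16], [0.0, 0.0, 0.0, 1.0]] [[499.0, 0.0, 287.0], [0.0, 499.0, 210.0], [0.0, 0.0, 1.0]]
{'clock': 0.1, 'joint_positions': array([-1.43761211,  0.43515489,  0.02496529,  1.57401973, -0.01161244,
        1.13400007, -0.07508611]), 'qd': array([ 0.0002521 , -0.00104221, -0.00037117, -0.00222325,  0.00160283,
       -0.00072625,  0.00179345]), 'effort': array([ 2.60242879e-03, -6.71746659e+01,  1.02785345e+00, -3.16898918e+01,
        1.57346763e-02,  7.17501433e-03, -2.85767680e-05]), 'tcp_pos': array([145.93869558, 607.24759697, 230.59809332]), 'ee_rot': array([-2.66756814e-05,  1.17645699e-01,  9.93055373e-01, -7.17996863e-04]), 'wrist_force': array([0.0270627 , 0.03551652, 0.84791392]), 'torque': array([ 0.03524055,  0.00101091, -0.11374291]), 'gripper_force': 0.0, 'gripper_width': 85.93485292974715}
-18.700000000000003
```

View pics/scene0.png

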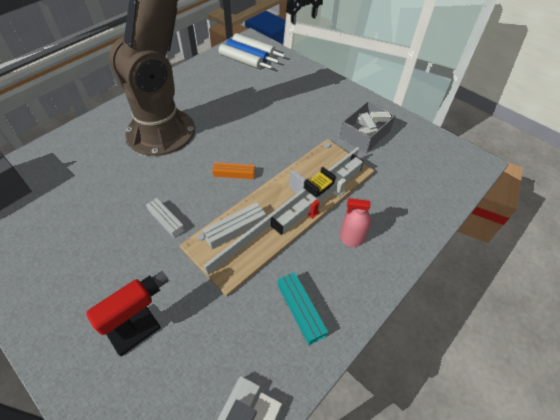

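View pics/top0.png

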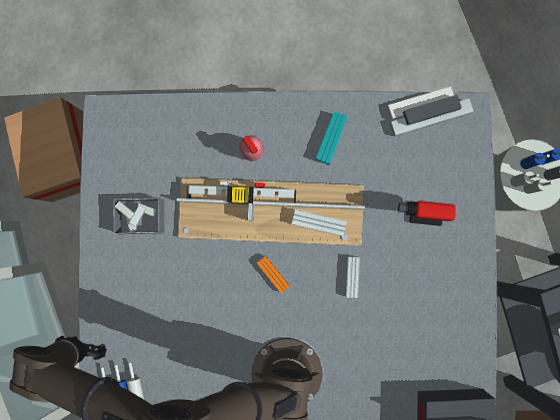

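The scene view shows the stop's yellow tab at (320,181), the red clip at (314,209), the white clip at (340,185) and the profile on the bed at (235,224). In the top view the tab is at (240,195), the red clip at (260,185, jig −y side) and the profile at (320,222). Next I measure them.

Run:
```python
from h import *
T=cv2.imread('pics/top0.png'); S=cv2.imread('pics/scene0.png')
cv2.imwrite('pics/tc.png',cv2.resize(T[170:255,170:370],None,fx=4,fy=4,interpolation=cv2.INTER_CUBIC))
cv2.imwrite('pics/sc.png',cv2.resize(S[130:300,175:385],None,fx=3.5,fy=3.5,interpolation=cv2.INTER_CUBIC))
def cen(I,lo,hi,roi):
    x0,y0,x1,y1=roi; m=cv2.inRange(cv2.cvtColor(I,cv2.COLOR_BGR2HSV),lo,hi)[y0:y1,x0:x1]
    c=max(cv2.findContours(m,0,1)[0],key=cv2.contourArea); r=cv2.minAreaRect(c); M=cv2.moments(c)
    bb=cv2.boundingRect(c); return (M['m10']/M['m00']+x0,M['m01']/M['m00']+y0),(bb[0]+x0,bb[1]+y0,bb[2],bb[3])
Y=((22,120,100),(35,255,255)); R=((0,150,90),(8,255,255))
for n,I,ry,rr in(('top',T,(170,170,370,250),(252,178,272,192)),('scene',S,(290,150,350,210),(300,195,325,225))):
    a=cen(I,*Y,ry); b=cen(I,*R,rr); print(n,'tab',a,plane(n,a[0],90).round(1),'red',b,plane(n,b[0],58 if n=='top' else 50).round(1))
```

```text
top tab ((239.76344086021504, 194.42078853046596), (232, 187, 17, 16)) [[616.1 155.3  90. ]] red ((259.8363636363636, 184.65454545454546), (255, 182, 10, 6)) [[652.2  90.1  58. ]]
scene tab ((320.96355555555556, 180.17244444444444), (309, 172, 23, 18)) [[617.8 159.3  90. ]] red ((313.83644859813086, 209.16978193146417), (308, 200, 12, 18)) [[655.8  86.4  50. ]]
```

View pics/tc.png

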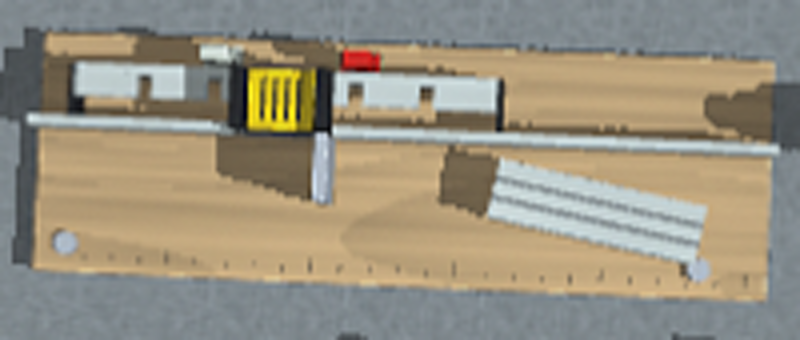

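View pics/sc.png

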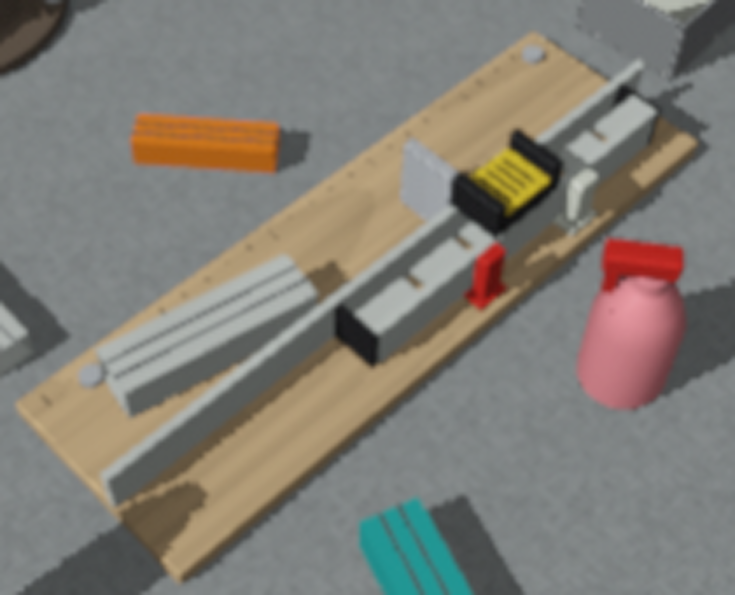

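The crops show the fence top from (28,118) to (778,149), the profile's top corners at (503,160), (707,207), (690,262) and (488,215), the red clip on the −y side of the tab, and two bolts on the bed front at (65,241) and (698,270).

Run:
```python
from h import *
f=lambda L:np.array(L)/4.+np.array([169.6,169.6])
fe=plane('top',f([(28,118.5),(778,149)]),66); d=fe[0]-fe[1]
yaw=np.arctan2(-d[0],d[1]); print('fence top',fe.round(1),np.linalg.norm(d),'yaw',yaw)
bd=plane('top',f([(33,268),(767,300),(775,62),(45,32)]),20);print('bed',bd.round(1),[np.arctan2(-(a-b)[0],(a-b)[1]).round(3) for a,b in((bd[0],bd[1]),(bd[3],bd[2]))])
pr=plane('top',f([(503,160),(707,207),(690,262),(488,215)]),60); e=pr[0]-pr[1]+pr[3]-pr[2]
print('prof',pr.round(1),'c',pr.mean(0),'len',np.linalg.norm(e)/2,'yaw',np.arctan2(-e[0],e[1]))
pf=plane('top',f([(324,203)]),100);print('plate tip',pf)
sp=plane('scene',np.array([(290,256),(320,292),(128,388),(104,356)])/3.5+[174.6,129.6],60);e=sp[0]-sp[3]+sp[1]-sp[2]
print('prof s',sp.round(1),sp.mean(0),np.linalg.norm(e)/2,np.arctan2(-e[0],e[1]))
sf=plane('scene',np.array([(640,68),(108,478)])/3.5+[174.6,129.6],66);e=sf[0]-sf[1];print('fence s',sf.round(1),np.arctan2(-e[0],e[1]))
for t in(0.04,.05):
  x=np.array([np.cos(t),np.sin(t)]);y=np.array([-np.sin(t),np.cos(t)])
  O=np.array([616.9,157])-27*x; print(t,'O from tab',O,'from bed',bd[:,:2].mean(0)+20*x+100*y,'fence front at', (fe[:,:2]-O)@x-4,'red jig',(np.array([653.5,88.5])-O)@np.c_[x,y],'tip',(pf[0,:2]-O)@np.c_[x,y],'prof',(pr[:,:2]-O)@np.c_[x,y])
```

```text
fence top [[ 603.3  374.7   66. ]
 [ 574.2 -263.3   66. ]] 638.6908221948667 yaw -0.04558942099805218
bed [[ 476.3  379.9   20. ]
 [ 446.4 -258.7   20. ]
 [ 653.4 -268.4   20. ]
 [ 683.5  371.4   20. ]] [np.float64(-0.047), np.float64(-0.047)]
prof [[ 566.3  -30.5   60. ]
 [ 525.6 -203.1   60. ]
 [ 479.2 -188.2   60. ]
 [ 519.7  -17.6   60. ]] c [ 522.71947602 -109.8499182    60.        ] len 176.37479399872743 yaw -0.23241496947858994
plate tip [[528.77921559 118.0090627  100.        ]]
prof s [[ 524.1  -17.8   60. ]
 [ 568.7  -27.2   60. ]
 [ 525.  -199.2   60. ]
 [ 488.3 -192.7   60. ]] [ 526.54531535 -109.25080819   60.        ] 177.950187523248 -0.22515966995041592
fence s [[ 606.9  367.3   66. ]
 [ 577.6 -263.6   66. ]] -0.046320665752108456
0.04 O from tab [589.92159712 155.92028798] from bed [580.88625743 156.76536516] fence front at [ 18.12575411 -36.47270593] red jig [ 60.83145451 -69.90881694] tip [-62.6095188  -35.43585721] prof [[ -31.04003054 -185.31834086]
 [ -78.5859648  -356.16922152]
 [-124.42178846 -339.44206526]
 [ -77.05757683 -170.55137349]]
0.05 O from tab [589.93374297 155.65056243] from bed [579.87827699 156.92017724] fence front at [ 20.30699328 -40.65215949] red jig [ 60.13068644 -70.24363043] tip [-62.95939103 -34.53800518] prof [[ -32.89028109 -184.72868439]
 [ -82.1423184  -355.09557115]
 [-127.80858152 -337.91090065]
 [ -78.75785931 -169.50228756]]
```

jog_arm([
  [-1, [0, 0, 0], [0, 0, -0.095]],
  [-1, [0, 0, 0], [0, 0, -0.095]],
  [-1, [-4.1, -3.6, 0], [0, 0, 0]],
  [-1, [-4.1, -3.6, 0], [0, 0, 0]],
  [-1, [-4.1, -3.6, 0], [0, 0, 0]],
  [-1, [-4.1, -3.6, 0], [0, 0, 0]],
  [-1, [-4.1, -3.6, 0], [0, 0, 0]],
  [-1, [-4.1, -3.6, 0], [0, 0, 0]],
])

```text
clock: 1.1
tcp_pos: [382.8, 379.1, 231.1]
ee_rot: [-0.0, 0.023, 1.0, -0.0]
wrist_force: [0.9, 0.8, -0.6]
gripper_width: 0.1
gripper_force: 0.0
```

```bash
cat >> h.py <<'E'
t=-0.046; O=np.array([590,156.5,0]); X=np.array([np.cos(t),np.sin(t),0]); Yj=np.array([-np.sin(t),np.cos(t),0])
def jig(p): p=np.array(p)-O; return np.array([p@X,p@Yj,p[2]]).round(1)
def st(goal=None):
    from scipy.spatial.transform import Rotation as R
    s=state(); q=R.from_quat(s['ee_rot'],scalar_first=True); print('t',round(s['clock'],2),'jig',jig(s['tcp_pos']),'F',s['wrist_force'].round(1),'w',round(s['gripper_width'],1))
    M=q.as_matrix(); Tt=np.c_[-X,Yj,[0,0,-1]]; print('turn to jig-aligned',R.from_matrix(M.T@Tt).as_rotvec().round(3))
    if goal is not None:
        g=O+goal[0]*X+goal[1]*Yj+np.array([0,0,goal[2]]); print('shift cm',(M.T@(g-s['tcp_pos'])/10).round(2))
E
python3 -c "
from h import *
st([27,0,140])"
```

```text
t 1.1 jig [-217.2  212.8  231.1] F [ 0.9  0.8 -0.6] w 0.1
turn to jig-aligned [-0. -0.  0.]
shift cm [-24.42 -21.29   9.11]
```

jog_arm([
  [-1, [-4.1, -3.6, 0], [0, 0, 0]],
  [-1, [-4.1, -3.6, 0], [0, 0, 0]],
  [-1, [-4.1, -3.6, 1], [0, 0, 0]],
  [-1, [-4.1, -3.6, 2], [0, 0, 0]],
  [-1, [-4.1, -3.6, 3], [0, 0, 0]],
  [-1, [-3.9, -3.3, 3.1], [0, 0, 0]],
  [-1, [0, 0, 0], [0, 0, 0]],
  [-1, [0, 0, 0], [0, 0, 0]],
])

```text
clock: 2.1
tcp_pos: [615.4, 156.9, 139.8]
ee_rot: [-0.001, 0.023, 1.0, 0.0]
wrist_force: [0.1, -0.1, 1.2]
gripper_width: 0.2
gripper_force: 0.0
```

```bash
python3 -c "
from h import *
st([27,0,95])
I=save('scene','s1.png'); cv2.imwrite('pics/s1c.png',cv2.resize(I[80:240,230:400,::-1],None,fx=3.5,fy=3.5,interpolation=cv2.INTER_CUBIC))
print(proj('scene',state()['tcp_pos']))"
```

```text
t 2.1 jig [ 25.4   1.6 139.8] F [ 0.1 -0.1  1.2] w 0.2
turn to jig-aligned [ 0.    -0.001 -0.   ]
shift cm [-0.17 -0.16  4.48]
[[321.8818901  168.56883831]]
```

View pics/s1c.png

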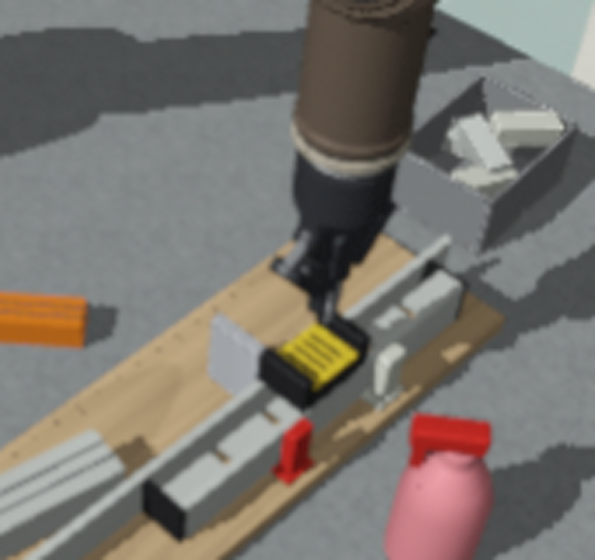

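The shut fingertips hang over the middle of the yellow tab (crop (325,310), tab centre about (322,355)). I go down now.

jog_arm([
  [-1, [-0.1, -0.1, 2], [0, 0, 0]],
  [-1, [0, 0, 2], [0, 0, 0]],
  [-1, [0, 0, 0.7], [0, 0, 0]],
  [-1, [0, 0, 0.4], [0, 0, 0]],
  [-1, [0, 0, 0.3], [0, 0, 0]],
  [-1, [0, 0, 0.1], [0, 0, 0]],
  [-1, [0, 0, 0], [0, 0, 0]],
  [-1, [0, 0, 0], [0, 0, 0]],
])

```text
clock: 3.15
tcp_pos: [616.8, 156.6, 86.2]
ee_rot: [0.0, 0.023, 1.0, 0.001]
wrist_force: [-3.4, 2.2, 6.1]
gripper_width: 0.3
gripper_force: 2.8
```

jog_arm([
  [-1, [0, 0, 0.2], [0, 0, 0]],
  [-1, [0, 0, 0.1], [0, 0, 0]],
  [-1, [0, 0, 0], [0, 0, 0]],
  [-1, [0, -0.4, 0], [0, 0, 0]],
  [-1, [0, -0.4, 0], [0, 0, 0]],
  [-1, [0, -0.3, 0], [0, 0, 0]],
  [-1, [0, -0.2, 0], [0, 0, 0]],
  [-1, [0, 0, 0], [0, 0, 0]],
])

```text
clock: 4.15
tcp_pos: [616.3, 143.2, 83.3]
ee_rot: [0.0, 0.023, 1.0, 0.0]
wrist_force: [-3.4, 2.5, 6.5]
gripper_width: 0.2
gripper_force: 3.5
```

```bash
python3 -c "
from h import *
st()"
```

```text
t 4.15 jig [ 26.9 -12.1  83.3] F [-3.4  2.5  6.5] w 0.2
turn to jig-aligned [0.001 0.001 0.   ]
```

jog_arm([
  [-1, [0, -0.3, 0.05], [0, 0, 0]],
  [-1, [0, -0.4, 0], [0, 0, 0]],
  [-1, [0, -0.5, 0], [0, 0, 0]],
  [-1, [0, -0.6, 0], [0, 0, 0]],
  [-1, [0, -0.6, 0], [0, 0, 0]],
  [-1, [0, -0.6, 0], [0, 0, 0]],
  [-1, [0, -0.4, 0], [0, 0, 0]],
  [-1, [0, 0, 0], [0, 0, 0]],
])

```text
clock: 5.15
tcp_pos: [614.7, 108.7, 82.8]
ee_rot: [0.0, 0.023, 1.0, 0.0]
wrist_force: [-3.7, -0.5, 7.8]
gripper_width: 0.3
gripper_force: 3.6
```

```bash
python3 -c "
from h import *
st()
I=save('top','t2.png'); m=cv2.inRange(cv2.cvtColor(I,cv2.COLOR_RGB2HSV),(22,120,100),(35,255,255))[170:250,170:370]
u=np.argwhere(m); print(len(u),u.min(0)+170,u.max(0)+170,u.mean(0)+170)
cv2.imwrite('pics/t2c.png',cv2.resize(I[165:255,170:370,::-1],None,fx=4,fy=4,interpolation=cv2.INTER_CUBIC))"
```

```text
t 5.15 jig [ 26.9 -46.6  82.8] F [-3.7 -0.5  7.8] w 0.3
turn to jig-aligned [ 0.001  0.001 -0.   ]Traceback (most recent call last):
  File "<string>", line 5, in <module>
    u=np.argwhere(m); print(len(u),u.min(0)+170,u.max(0)+170,u.mean(0)+170)
                                   ~~~~~^^^
    return umr_minimum(a, axis, None, out, keepdims, initial, where)
ValueError: zero-size array to reduction operation minimum which has no identity
```

```bash
python3 -c "
from h import *
I=save('scene','s2.png'); cv2.imwrite('pics/s2c.png',cv2.resize(I[130:260,230:390,::-1],None,fx=4,fy=4,interpolation=cv2.INTER_CUBIC))"
```

```text
(no output)
```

View pics/s2c.png

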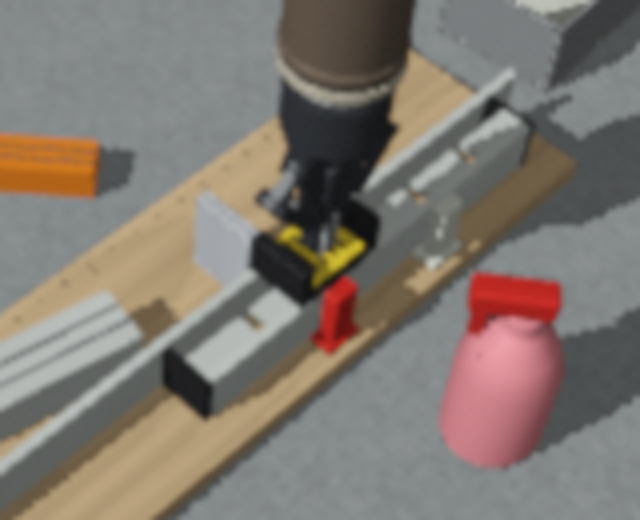

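The stop is moving with the fingers: the plate's tip corner is now at crop (203,193), full-picture (280.5,178), against (291.2,169.6) before.

```bash
python3 -c "
from h import *
for p in plane('scene',[(291.2,169.6),(280.5,178)],100): print(jig(p))"
```

```text
[-57.8 -37.4 100. ]
[-55.9 -84.7 100. ]
```

jog_arm([
  [-1, [0, 0, -0.5], [0, 0, 0]],
  [-1, [0, 0, -0.6], [0, 0, 0]],
  [-1, [0, 0, 0], [0, 0, 0]],
  [-1, [0, -0.4, 0], [0, 0, 0]],
  [-1, [0, -0.4, 0], [0, 0, 0]],
  [-1, [0, -0.3, 0], [0, 0, 0]],
  [-1, [0, -0.2, 0], [0, 0, 0]],
  [-1, [0, 0, 0], [0, 0, 0]],
])

```text
clock: 6.25
tcp_pos: [614.0, 95.5, 92.8]
ee_rot: [-0.0, 0.023, 1.0, -0.0]
wrist_force: [-0.4, 0.0, 0.8]
gripper_width: -0.0
gripper_force: 0.0
```

jog_arm([
  [-1, [0, -0.2, 0], [0, 0, 0]],
  [-1, [0, -0.2, 0], [0, 0, 0]],
  [-1, [0, -0.2, 0], [0, 0, 0]],
  [-1, [0, -0.1, 0], [0, 0, 0]],
  [-1, [0, -0.1, 0], [0, 0, 0]],
  [-1, [0, -0.1, 0], [0, 0, 0]],
  [-1, [0, 0, 0], [0, 0, 0]],
  [-1, [0, 0, 0], [0, 0, 0]],
])

```text
clock: 7.25
tcp_pos: [613.7, 88.1, 92.8]
ee_rot: [0.0, 0.022, 1.0, 0.001]
wrist_force: [0.3, 4.3, -0.5]
gripper_width: 0.3
gripper_force: 2.5
```

```bash
python3 -c "
from h import *
st()"
```

```text
t 7.25 jig [ 26.8 -67.2  92.8] F [ 0.3  4.3 -0.5] w 0.3
turn to jig-aligned [0.001 0.    0.001]
```

jog_arm([
  [-1, [0, -0.1, 0], [0, 0, 0]],
  [-1, [0, -0.1, 0], [0, 0, 0]],
  [-1, [0, -0.1, 0], [0, 0, 0]],
  [-1, [0, -0.1, 0], [0, 0, 0]],
  [-1, [0, -0.1, 0], [0, 0, 0]],
  [-1, [0, 0, 0], [0, 0, 0]],
  [-1, [0, 0, 0], [0, 0, 0]],
  [-1, [0, 0, 0], [0, 0, 0]],
])

```text
clock: 8.25
tcp_pos: [613.5, 83.1, 92.9]
ee_rot: [0.0, 0.022, 1.0, 0.001]
wrist_force: [1.8, 5.0, -0.1]
gripper_width: 0.2
gripper_force: 2.5
```

```bash
python3 -c "
from h import *
st()"
```

```text
t 8.25 jig [ 26.8 -72.2  92.9] F [ 1.8  5.  -0.1] w 0.2
turn to jig-aligned [0.001 0.    0.001]
```

jog_arm([
  [-1, [0, -0.1, 0], [0, 0, 0]],
  [-1, [0, -0.1, 0], [0, 0, 0]],
  [-1, [0, -0.1, 0], [0, 0, 0]],
  [-1, [0, -0.1, 0], [0, 0, 0]],
  [-1, [0, -0.1, 0], [0, 0, 0]],
  [-1, [0, 0, 0], [0, 0, 0]],
  [-1, [0, 0, 0], [0, 0, 0]],
  [-1, [0, 0, 0], [0, 0, 0]],
])

```text
clock: 9.25
tcp_pos: [613.2, 76.5, 92.8]
ee_rot: [0.0, 0.023, 1.0, -0.0]
wrist_force: [0.1, 2.1, -1.3]
gripper_width: -0.0
gripper_force: 0.8
```

```bash
python3 -c "
from h import *
st()"
```

```text
t 9.25 jig [ 26.9 -78.9  92.8] F [ 0.1  2.1 -1.3] w -0.0
turn to jig-aligned [-0.  0. -0.]
```

jog_arm([
  [-1, [0, -0.1, 0], [0, 0, 0]],
  [-1, [0, -0.1, 0], [0, 0, 0]],
  [-1, [0, 0, 0], [0, 0, 0]],
  [-1, [0, 0, 0], [0, 0, 0]],
  [-1, [0, 0, 0], [0, 0, 0]],
  [-1, [0, 0, 0], [0, 0, 0]],
  [-1, [0, 0, 0], [0, 0, 0]],
  [-1, [0, 0, 0], [0, 0, 0]],
])

```text
clock: 10.25
tcp_pos: [613.1, 75.2, 92.8]
ee_rot: [0.0, 0.023, 1.0, 0.0]
wrist_force: [-0.7, 5.9, 0.0]
gripper_width: -0.3
gripper_force: 2.6
```

```bash
python3 -c "
from h import *
st()
I=save('scene','s3.png'); cv2.imwrite('pics/s3c.png',cv2.resize(I[130:260,230:390,::-1],None,fx=4,fy=4,interpolation=cv2.INTER_CUBIC))"
```

```text
t 10.25 jig [ 26.8 -80.2  92.8] F [-0.7  5.9  0. ] w -0.3
turn to jig-aligned [0. 0. 0.]
```

View pics/s3c.png

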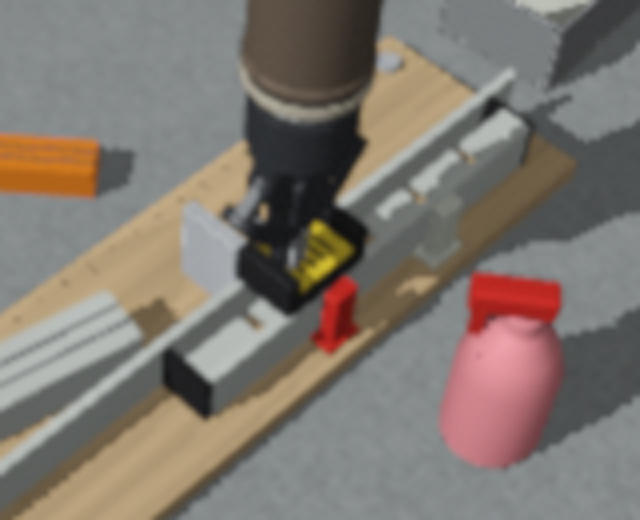

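The plate corner is now at crop (187,205), about 62 mm from where it began, with the tab in line with the red clip. A small extra push tests whether it has latched.

jog_arm([
  [-1, [0, -0.15, 0], [0, 0, 0]],
  [-1, [0, -0.15, 0], [0, 0, 0]],
  [-1, [0, 0, 0], [0, 0, 0]],
  [-1, [0, 0, 0], [0, 0, 0]],
  [-1, [0, 0, 0], [0, 0, 0]],
  [-1, [0, 0, 0], [0, 0, 0]],
  [-1, [0, 0, 0], [0, 0, 0]],
  [-1, [0, 0, 0], [0, 0, 0]],
])

```text
clock: 11.3
tcp_pos: [613.1, 74.7, 92.9]
ee_rot: [0.0, 0.022, 1.0, 0.001]
wrist_force: [0.6, 10.9, -1.5]
gripper_width: 0.2
gripper_force: 5.5
```

jog_arm([
  [-1, [0, 1.0, 0], [0, 0, 0]],
  [-1, [0, 0, -3], [0, 0, 0]],
  [-1, [0, 0, -5], [0, 0, 0]],
  [1, [3.5, -3.5, -2], [0, 0, 0]],
  [1, [3.5, -3.5, 0], [0, 0, 0]],
  [1, [3.5, -3.5, 0], [0, 0, 0]],
  [1, [3.5, -3.5, 0], [0, 0, 0]],
  [1, [1.7, -4.7, 0], [0, 0, 0]],
])

```text
clock: 12.3
tcp_pos: [445.8, -99.1, 192.9]
ee_rot: [-0.0, 0.023, 1.0, -0.0]
wrist_force: [1.4, -0.4, 0.1]
gripper_width: 85.0
gripper_force: 0.0
```

```bash
python3 -c "
from h import *
st([-130,-262,25])
I=save('scene','s4.png'); cv2.imwrite('pics/s4c.png',cv2.resize(I[130:260,230:390,::-1],None,fx=4,fy=4,interpolation=cv2.INTER_CUBIC))
m=cv2.inRange(cv2.cvtColor(I,cv2.COLOR_RGB2HSV),(22,120,100),(35,255,255)).astype(np.uint8)
m[:,:270]=0;m[:,350:]=0; 
u=np.argwhere(m>0).mean(0)[::-1]; print(u,[jig(plane('scene',u,z)[0]) for z in (85,90)])"
```

```text
t 12.3 jig [-132.3 -262.   192.9] F [ 1.4 -0.4  0.1] w 85.0
turn to jig-aligned [-0.    -0.001  0.   ]
shift cm [-2.400e-01  1.000e-02  1.679e+01]
[306.37190083 191.38016529] [array([ 24.8, -56.3,  85. ]), array([ 27.3, -59.6,  90. ])]
```

View pics/s4c.png

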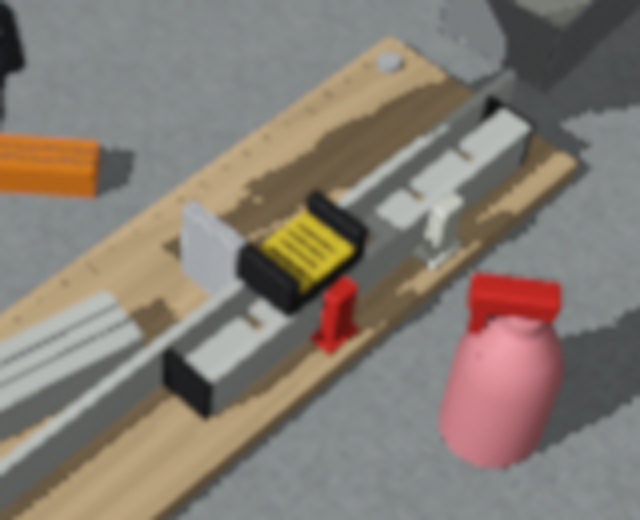

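The stop sits free in line with the red clip; its tab at (306,191) measures (27,−60,90) in the jig frame, so it is up and latched. Next I go down in front of the profile and push it to the fence.

jog_arm([
  [1, [0, 0, 5], [0, 0, 0]],
  [1, [0, 0, 5], [0, 0, 0]],
  [1, [0, 0, 4], [0, 0, 0]],
  [1, [0, 0, 2.8], [0, 0, 0]],
  [1, [-1, 0, 0], [0, 0, 0]],
  [1, [-1, 0, 0], [0, 0, 0]],
  [1, [-1, 0, 0], [0, 0, 0]],
  [1, [0, 0, 0], [0, 0, 0]],
])

```text
clock: 13.35
tcp_pos: [479.8, -99.3, 25.8]
ee_rot: [0.001, 0.023, 1.0, -0.0]
wrist_force: [-0.7, 0.6, -1.3]
gripper_width: 85.3
gripper_force: 0.0
```

jog_arm([
  [1, [-0.7, 0, 0], [0, 0, 0]],
  [1, [-0.7, 0, 0], [0, 0, 0]],
  [1, [-0.7, 0, 0], [0, 0, 0]],
  [1, [-0.7, 0, 0], [0, 0, 0]],
  [1, [-0.6, 0, 0], [0, 0, 0]],
  [1, [-0.3, 0, 0], [0, 0, 0]],
  [1, [0, 0, 0], [0, 0, 0]],
  [1, [0, 0, 0], [0, 0, 0]],
])

```text
clock: 14.35
tcp_pos: [515.1, -100.9, 24.8]
ee_rot: [0.0, 0.023, 1.0, 0.0]
wrist_force: [-0.3, 0.3, -0.2]
gripper_width: 85.6
gripper_force: 0.0
```

```bash
python3 -c "
from h import *
st()"
```

```text
t 14.35 jig [ -63.  -260.6   24.8] F [-0.3  0.3 -0.2] w 85.6
turn to jig-aligned [0. 0. 0.]
```

Push on gently until the fence answers.

jog_arm([
  [1, [-0.2, 0, 0], [0, 0, 0]],
  [1, [-0.2, 0, 0], [0, 0, 0]],
  [1, [-0.1, 0, 0], [0, 0, 0]],
  [1, [0, 0, 0], [0, 0, 0]],
  [1, [0, 0, 0], [0, 0, 0]],
  [1, [0, 0, 0], [0, 0, 0]],
  [1, [0, 0, 0], [0, 0, 0]],
  [1, [0, 0, 0], [0, 0, 0]],
])

```text
clock: 15.35
tcp_pos: [517.1, -101.0, 24.3]
ee_rot: [-0.002, 0.023, 1.0, 0.0]
wrist_force: [-8.7, -0.4, 5.7]
gripper_width: 85.6
gripper_force: 4.4
```

```bash
python3 -c "
from h import *
st()
I=save('scene','s5.png'); cv2.imwrite('pics/s5c.png',cv2.resize(I[150:300,170:330,::-1],None,fx=4,fy=4,interpolation=cv2.INTER_CUBIC))"
```

```text
t 15.35 jig [ -61.  -260.5   24.3] F [-8.7 -0.4  5.7] w 85.6
turn to jig-aligned [ 0.001 -0.005  0.   ]
```

View pics/s5c.png

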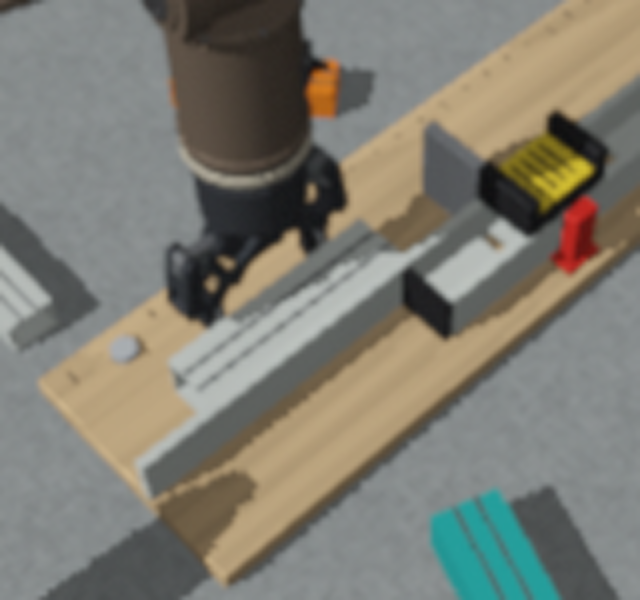

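The profile lies flush along the fence, its right end near crop (178,370), about 75 mm short of the plate. I lift out and go round to that end.

jog_arm([
  [1, [2, 0, 0], [0, 0, 0]],
  [1, [0, 0, -4.5], [0, 0, 0]],
  [-1, [0, 0, -4.5], [0, 0, 0]],
  [-1, [0, -4.5, -1], [0, 0, 0]],
  [-1, [0, -4.5, 0], [0, 0, 0]],
  [-1, [-2.7, -3.5, 0], [0, 0, 0]],
  [-1, [-2.6, 0, 0], [0, 0, 0]],
  [-1, [0, 0, 0], [0, 0, 0]],
])

```text
clock: 16.4
tcp_pos: [549.0, -227.7, 124.7]
ee_rot: [0.001, 0.023, 1.0, -0.0]
wrist_force: [0.0, 0.2, -0.6]
gripper_width: -0.1
gripper_force: 0.0
```

```bash
python3 -c "
from h import *
st([-25,-385,28])
print(jig(plane('scene',(214.5,242),60)[0]))
print(jig(plane('top',(402,206),120)[0]))"
```

```text
t 16.4 jig [ -23.3 -385.7  124.7] F [ 0.   0.2 -0.6] w -0.1
turn to jig-aligned [-0.     0.001  0.001]
shift cm [0.18 0.07 9.67]
[ -38.3 -354.8   60. ]
[   7.5 -537.8  120. ]
```

jog_arm([
  [-1, [0.2, 0, 4], [0, 0, 0]],
  [-1, [0, 0, 3.5], [0, 0, 0]],
  [-1, [0, 0, 2], [0, 0, 0]],
  [-1, [0, 0, 0], [0, 0, 0]],
  [-1, [0, 0.8, 0], [0, 0, 0]],
  [-1, [0, 0.8, 0], [0, 0, 0]],
  [-1, [0, 0.8, 0], [0, 0, 0]],
  [-1, [0, 0.8, 0], [0, 0, 0]],
])

```text
clock: 17.4
tcp_pos: [547.1, -195.3, 30.5]
ee_rot: [0.001, 0.023, 1.0, -0.0]
wrist_force: [0.0, -2.3, 2.2]
gripper_width: 0.1
gripper_force: 1.2
```

jog_arm([
  [-1, [0, 0.8, 0], [0, 0, 0]],
  [-1, [0, 0.8, 0], [0, 0, 0]],
  [-1, [0, 0.8, 0], [0, 0, 0]],
  [-1, [0, 0.8, 0], [0, 0, 0]],
  [-1, [0, 0.7, 0], [0, 0, 0]],
  [-1, [0, 0.3, 0], [0, 0, 0]],
  [-1, [0, 0.2, 0], [0, 0, 0]],
  [-1, [0, 0, 0], [0, 0, 0]],
])

```text
clock: 18.4
tcp_pos: [548.5, -151.2, 29.7]
ee_rot: [-0.0, 0.023, 1.0, 0.0]
wrist_force: [-0.2, 0.4, 0.1]
gripper_width: 0.0
gripper_force: 0.0
```

```bash
python3 -c "
from h import *
st()"
```

```text
t 18.4 jig [ -27.3 -309.3   29.7] F [-0.2  0.4  0.1] w 0.0
turn to jig-aligned [ 0. -0.  0.]
```

jog_arm([
  [-1, [0, 0.2, 0], [0, 0, 0]],
  [-1, [0, 0.2, 0], [0, 0, 0]],
  [-1, [0, 0.2, 0], [0, 0, 0]],
  [-1, [0, 0.2, 0], [0, 0, 0]],
  [-1, [0, 0.2, 0], [0, 0, 0]],
  [-1, [0, 0.1, 0], [0, 0, 0]],
  [-1, [0, 0, 0], [0, 0, 0]],
  [-1, [0, 0, 0], [0, 0, 0]],
])

```text
clock: 19.4
tcp_pos: [549.2, -140.8, 29.8]
ee_rot: [0.0, 0.023, 1.0, -0.0]
wrist_force: [0.2, -1.4, -1.3]
gripper_width: 0.3
gripper_force: 1.1
```

```bash
python3 -c "
from h import *
st()"
```

```text
t 19.4 jig [ -27.1 -298.8   29.8] F [ 0.2 -1.4 -1.3] w 0.3
turn to jig-aligned [-0.  0. -0.]
```

jog_arm([
  [-1, [0, 0.1, 0], [0, 0, 0]],
  [-1, [0, 0.1, 0], [0, 0, 0]],
  [-1, [0, 0.1, 0], [0, 0, 0]],
  [-1, [0, 0.1, 0], [0, 0, 0]],
  [-1, [0, 0, 0], [0, 0, 0]],
  [-1, [0, 0, 0], [0, 0, 0]],
  [-1, [0, 0, 0], [0, 0, 0]],
  [-1, [0, 0, 0], [0, 0, 0]],
])

```text
clock: 20.4
tcp_pos: [549.5, -138.0, 30.0]
ee_rot: [0.0, 0.023, 1.0, -0.001]
wrist_force: [0.1, -6.7, -1.1]
gripper_width: 0.2
gripper_force: 3.4
```

```bash
python3 -c "
from h import *
st()"
```

```text
t 20.4 jig [ -26.9 -296.    30. ] F [ 0.1 -6.7 -1.1] w 0.2
turn to jig-aligned [-0.001  0.001 -0.001]
```

jog_arm([
  [-1, [0, 0.1, 0], [0, 0, 0]],
  [-1, [0, 0.1, 0], [0, 0, 0]],
  [-1, [0, 0.1, 0], [0, 0, 0]],
  [-1, [0, 0, 0], [0, 0, 0]],
  [-1, [0, 0, 0], [0, 0, 0]],
  [-1, [0, 0, 0], [0, 0, 0]],
  [-1, [0, 0, 0], [0, 0, 0]],
  [-1, [0, 0, 0], [0, 0, 0]],
])

```text
clock: 21.4
tcp_pos: [549.5, -137.6, 30.2]
ee_rot: [0.001, 0.025, 1.0, -0.002]
wrist_force: [-0.2, -14.2, -1.0]
gripper_width: -0.4
gripper_force: 7.0
```

```bash
python3 -c "
from h import *
st()"
```

```text
t 21.4 jig [ -26.9 -295.6   30.2] F [ -0.2 -14.2  -1. ] w -0.4
turn to jig-aligned [-0.004  0.001 -0.003]
```

jog_arm([
  [-1, [0, -0.5, 0], [0, 0, 0]],
  [-1, [0, -1.0, 0], [0, 0, 0]],
  [-1, [0, 0, -4.5], [0, 0, 0]],
  [-1, [0, 0, -4.5], [0, 0, 0]],
  [1, [3, 3, 0], [0, 0, 0]],
  [1, [3, 4, 0], [0, 0, 0]],
  [1, [0, 4.2, 0], [0, 0, 0]],
  [1, [0, 0, 0], [0, 0, 0]],
])

```text
clock: 22.4
tcp_pos: [493.9, -29.9, 120.0]
ee_rot: [0.0, 0.02, 1.0, 0.001]
wrist_force: [-0.9, -0.9, -0.1]
gripper_width: 71.9
gripper_force: 0.0
```

```bash
python3 -c "
from h import *
st([-85,-195,25])"
```

```text
t 22.4 jig [ -87.4 -190.6  120. ] F [-0.9 -0.9 -0.1] w 71.9
turn to jig-aligned [ 0.002 -0.     0.006]
shift cm [-0.24 -0.46  9.49]
```

jog_arm([
  [1, [0, -0.4, 3], [0, 0, 0.005]],
  [1, [0, 0, 4], [0, 0, 0]],
  [1, [0, 0, 2.5], [0, 0, 0]],
  [1, [-0.9, 0, 0], [0, 0, 0]],
  [1, [-0.9, 0, 0], [0, 0, 0]],
  [1, [-0.5, 0, 0], [0, 0, 0]],
  [1, [-0.2, 0, 0], [0, 0, 0]],
  [1, [0, 0, 0], [0, 0, 0]],
])

```text
clock: 23.4
tcp_pos: [519.0, -39.1, 25.2]
ee_rot: [0.0, 0.025, 1.0, 0.0]
wrist_force: [0.4, 0.2, -0.0]
gripper_width: 85.3
gripper_force: 0.0
```

jog_arm([
  [1, [-0.1, 0, 0], [0, 0, 0]],
  [1, [-0.1, 0, 0], [0, 0, 0]],
  [1, [-0.1, 0, 0], [0, 0, 0]],
  [1, [0, 0, 0], [0, 0, 0]],
  [1, [0, 0, 0], [0, 0, 0]],
  [1, [0, 0, 0], [0, 0, 0]],
  [1, [0, 0, 0], [0, 0, 0]],
  [1, [0, 0, 0], [0, 0, 0]],
])

```text
clock: 24.4
tcp_pos: [519.7, -39.1, 24.5]
ee_rot: [-0.002, 0.025, 1.0, 0.0]
wrist_force: [-7.3, 0.1, 4.1]
gripper_width: 85.3
gripper_force: 3.3
```

```bash
python3 -c "
from h import *
st()"
```

```text
t 24.4 jig [ -61.2 -198.6   24.5] F [-7.3  0.1  4.1] w 85.3
turn to jig-aligned [ 0.    -0.004 -0.004]
```

jog_arm([
  [1, [1, 0, 0], [0, 0, 0]],
  [1, [2, 0, 0], [0, 0, 0]],
  [1, [3, 0, -3], [0, 0, 0]],
  [1, [3, 2, -5], [0, 0, 0]],
  [1, [3, 5, -1], [0, 0, 0]],
  [1, [2, 5, 0], [0, 0, 0]],
  [1, [0, 5, 0], [0, 0, 0]],
  [1, [0, 5, 0], [0, 0, 0]],
])

```text
clock: 25.4
tcp_pos: [392.9, 189.2, 115.2]
ee_rot: [0.001, 0.025, 1.0, 0.001]
wrist_force: [1.2, -0.3, -0.2]
gripper_width: 85.2
gripper_force: 0.0
```

```bash
python3 -c "
from h import *
st()
I=save('scene','s6.png')[150:270,190:350]; J=save('top','t6.png')[172:252,190:350]
cv2.imwrite('pics/f.png',cv2.resize(np.vstack([I,J])[:,:,::-1],None,fx=3,fy=3,interpolation=cv2.INTER_CUBIC))
a=plane('scene',[(0,0)],0)"
```

```text
t 25.4 jig [-198.4   23.6  115.2] F [ 1.2 -0.3 -0.2] w 85.2
turn to jig-aligned [ 0.001  0.001 -0.005]
```

View pics/f.png

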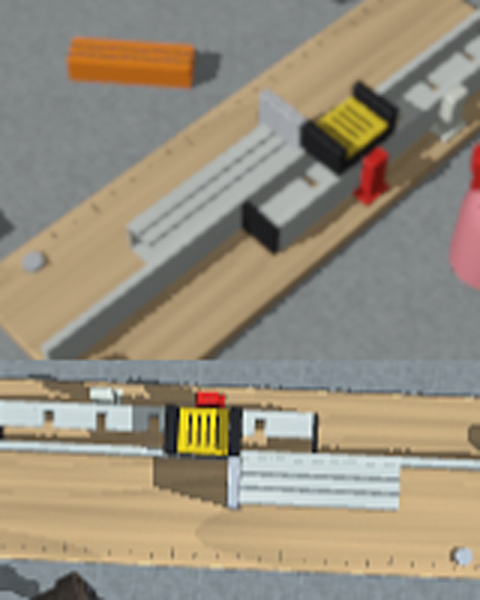

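The profile lies flush on the fence and butted on the plate (bottom half, plate at (233,482), profile from (240,455) to (400,508)). The tab is up in line with the red clip, and the robot is clear.

```bash
python3 -c "
from h import *
print(arm.close_job())"
```

```text
the job is handed in; nothing more can be done
None
```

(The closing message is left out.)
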